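# Close up the row in the die box and put the last block in

### The job

The metal block left out on the bench belongs in the long wooden box, but the three pieces in there stand spread out and leave no gap wide enough. Slide those three together along the box without lifting any of them, then set the metal block upright in the space this frees, so that all four stand flat on the box's floor. Leave the hammer, the bottle and the brush where they are.

Things in the scene. Friction and masses are not known exactly. Their poses are not given: they have to be found in the camera images.
- tray: Open dark-wood box, fixed to the bench (it does not move): 198 (its x) x 66 (its y) x 24 (z) mm outside, walls and floor 6 mm thick, so inside 186 x 54 mm, rim 24 mm and inner floor 6 mm above the bench, no dividers. Origin: centre of its underside, on the bench. Its x axis runs along its length.
- dapping_block: Light-wood block with round dimples on top, loose, standing in the box in the row, 50 (x) x 50 (y) x 56 (z) mm, about 0.12 kg. Origin: centre of its underside; its axes start nearly parallel to the box's. The three pieces in the box come in any order along it, stand higher than its rim and slide easily on its floor.
- jar: Closed round amber glass jar with an aluminium lid, loose, standing in the box in the row, diameter 48 mm, height 56 mm, about 0.14 kg. Origin: centre of its underside, z up its axis.
- nylon_block: White plastic block with a grey stripe on top, loose, standing in the box in the row, 46 (x) x 50 (y) x 56 (z) mm, about 0.15 kg. Origin: centre of its underside; its axes start nearly parallel to the box's.
- swage_block: Aluminium block with three dark grooves along its y on top, loose, upright on the bench beside the box, 36 (x) x 50 (y) x 56 (z) mm, edges rounded 3 mm, about 0.27 kg. Origin: centre of its underside. It fits only with its 36 mm side along the box's length, either way round: with the other three pushed tightly to one end, 42 mm remain at the other end.
- hammer: Small hammer lying on the bench beyond the work, 240 mm long. Bystander.
- bottle: Green glass bottle standing on the bench to the robot's right, diameter 52 mm, height 100 mm. Origin: centre of its underside. Bystander.
- brush: Hand brush lying on the bench to the robot's left, 200 mm long. Bystander.
Not all that is in view belongs to the job. Of the things shaped like the tray, the wood one is meant.

How it is judged:
By the outcome, as a careful person would: the job done as asked, in the order asked, and still so for the second after the job is handed in, with the robot touching nothing.
It also fails if it takes over 48 s, if anything falls off the work surface, if the arm or the gripper's body presses on something with over 40 N, if the wrist force passes 120 N, or if a joint passes its speed limit or range.

### The arm

A 7-joint arm with a two-finger parallel gripper is mounted at the origin on the work surface. World frame = base frame: x ahead of the robot, y to its left, z up, the work surface at z = 0. Lengths are in mm, angles in rad, forces in N, time in s.
With the tool pointing down it reaches from about 350 to 900 mm from the base axis. Payload 19.9 kg.
Tool frame: the origin (TCP) lies at the very end of the fingers, on their centre line; the grasp point (between the pads) lies 19 mm behind it (ctrl.grasp_offset is the distance from the TCP to the grasp point, in mm); z points along the fingers, y is the line along which they close (so a half turn about z gives the same grasp; the last joint's range is limited). The gripper opens to 85 mm and grips with 20 to 120 N. Pads are 22 mm wide; open, the fingers measure 114 mm over their backs; the gripper's body (76 mm by 85 mm) begins 54 mm behind the grasp point. The pads swing forward as they close: fully open they stand 13 mm farther back than shut.
Start: joints at [-0.042, 0.417, -0.01, 1.614, 0.005, 1.111, -0.053], TCP at [624.981, 0.003, 231.26] pointing down, gripper open.
Joint ranges: [-2.81, 2.81], [-0.39, 2.02], [-1.27, 1.25], [0.06, 2.57], [-1.19, 4.33], [0.19, 2], [-2.82, 2.82]. Speed limits (rad/s): [1.89, 1.89, 2.39, 2.39, 3.01, 3.01, 3.01].

### API

Orientations are given as a rotation vector (axis times angle).
In Python, from rig import ctrl gives the robot as it stands.
- The arm moves only by the shell command python3 -m jog 'ROWS'. ROWS is JSON, a list of rows, each an object with "linear": the shift along the tool's x, y, z in mm, a list of three; "rot": the turn, a rotation vector about the tool's x, y, z in degrees, a list of three; "gripper": the closure in counts, from 0 (fully open) to 255 (shut). In form: [{"linear": [tx, ty, tz], "rot": [wx, wy, wz], "gripper": gripper}, ...]. A call has 1 to 20 rows; each row shifts and turns the commanded pose from where the row before left it, along the tool's axes as they then stand; what a row does not reach is not made up. A row lasts 1/8 s, in which the tool goes at most 62.5 mm and 10.7 degrees, less where a joint would pass 70% of its speed; a pose out of reach is approached as far as the arm can. A call is refused whole if a number of a shift passes 62.5 or a number of a turn 10.7, either way. A call with a gripper value outside its range is refused whole. The fingers move at their own pace and stop on an object; the grip force is fixed at half the most. Time passes only in rows, so rows that do not move let the fingers close. It gives the time, the measured TCP pose, the force, the opening and the grip force at its end, in the units of the state.
- ctrl.get_state(): the state, without advancing time (a new reading comes with each control period).
- ctrl.camera(name): name is "scene" or "side" or "wrist"; returns a dict with "color" (420x560x3 uint8, red, green, blue), "vertical_fov" (degrees; the focal length in pixels is half the picture's height over the tangent of half this angle, whatever the lens; pixels are square), "cx", "cy" (the principal point, pixels), "T" (4x4, takes a point from camera to world coordinates); the wrist camera has in their place "mount" (4x4, takes a point from camera to tool coordinates, whose origin is the TCP and whose axes are the flange's). Camera axes: x right, y down, z forward; pixel columns grow to the right and rows downward; lengths in mm; the calibration is good to about 2 mm. A picture is of the moment at which its call begins: read the wrist's pose just before it. There is no depth.
- ctrl.hand_in(): hands the job in; it is judged then, once.
The state is a dict: "t": time; "joint_positions": joint angles; "dq": joint speeds; "tau": joint torques, N m; "eef_pos": TCP position; "tcp_rot": TCP orientation; "wrist_force": force on the tool from outside, world axes, zero at the start; "torque": the same for the moment, N m; "finger_gap": opening from 0.0 (shut) to 1.0 (fully open); "grasp_force": force on a finger pad.
Only numpy, scipy, OpenCV 4.12 (cv2) and the standard library are available. Lean on these libraries where they do the work, as an engineer would, in place of code of your own. Each camera call takes 0.05 s, during which the arm holds its last target. There are 200 camera calls.

## Working session

There is one attempt and no reset: what is moved stays moved. The work goes in short steps, Python scripts to look and compute and a shell command to move; the robot and the scene stay as the last step left them, time stands still between calls to the robot, and variables do not carry over. Pictures are saved under pics/ and viewed, at most 10 in all, crops included, and the job is handed in when it is done.

```bash
mkdir -p pics; ls
cat > h.py <<'E'
import numpy as np, cv2
from rig import ctrl
from scipy.spatial.transform import Rotation as R
def snap(name,f):
    s=ctrl.get_state(); c=ctrl.camera(name)
    cv2.imwrite(f,c["color"][:,:,::-1])
    T=np.array(c.get("T",np.eye(4)))
    if "mount" in c:
        W=np.eye(4);W[:3,:3]=R.from_rotvec(s["tcp_rot"]).as_matrix();W[:3,3]=s["eef_pos"];T=W@np.array(c["mount"])
    K=dict(T=T,f=210/np.tan(np.radians(c["vertical_fov"])/2),cx=c["cx"],cy=c["cy"])
    np.save(f+".npy",K,allow_pickle=True); return K
def load(f): return np.load(f+".npy",allow_pickle=True).item()
def pt(K,u,v,z):
    d=K["T"][:3,:3]@np.array([(u-K["cx"])/K["f"],(v-K["cy"])/K["f"],1]);o=K["T"][:3,3]
    return o+d*(z-o[2])/d[2]
E
python3 - <<'E'
from h import *
for n in("scene","side","wrist"):
    K=snap(n,f"pics/{n}0.png");print(n,K["T"].round(2).tolist(),K["f"])
s=ctrl.get_state();print(s)
a,b,c=[cv2.imread(f"pics/{n}0.png") for n in("scene","side","wrist")]
E
```

```text
pics
scene [[-0.39, 0.62, -0.68, 1324.14], [0.92, 0.26, -0.29, 307.26], [-0.01, -0.74, -0.68, 804.52], [0.0, 0.0, 0.0, 1.0]] 489.75266825202516
side [[0.9, -0.26, 0.34, 58.41], [-0.43, -0.54, 0.73, -1070.8], [-0.01, -0.8, -0.6, 919.63], [0.0, 0.0, 0.0, 1.0]] 514.1709814352988
wrist [[1.0, -0.0, 0.0, 625.29], [-0.0, -0.95, -0.32, 84.73], [0.0, 0.32, -0.95, 373.13], [0.0, 0.0, 0.0, 1.0]] 357.420421779076
{'t': 0.15, 'joint_positions': array([-0.04149354,  0.41785778, -0.01034635,  1.61401305,  0.00470804,
        1.1107072 , -0.05300177]), 'dq': array([-1.68118772e-03, -1.94981871e-03, -9.24221537e-05, -2.12330521e-03,
        1.24245969e-03,  7.72406187e-05, -1.10523503e-03]), 'tau': array([ 4.94602627e-04, -8.64738035e+01,  6.78995568e-01, -4.35059202e+01,
        1.90656655e-02,  5.86454262e-03, -4.75439651e-05]), 'eef_pos': array([6.24738561e+02, 1.28705692e-02, 2.30800327e+02]), 'tcp_rot': array([-2.22094908e+00, -2.22104355e+00,  1.14125097e-03]), 'wrist_force': array([-0.46838704,  0.24115515,  0.3236507 ]), 'torque': array([-0.05003985, -0.03120478, -0.05609381]), 'grasp_force': 0.0, 'finger_gap': 1.0010714623953174}
```

View pics/scene0.png

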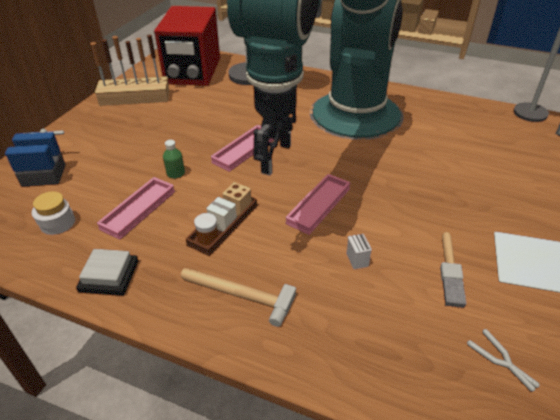

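View pics/wrist0.png

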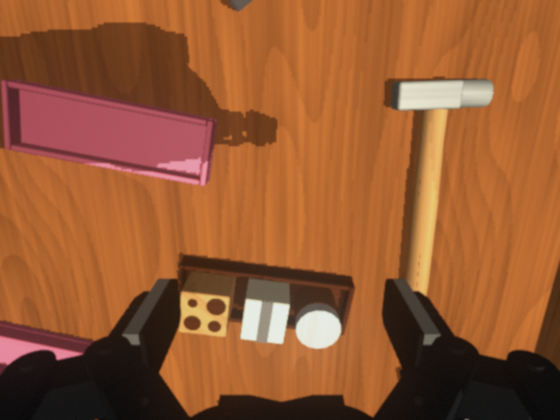

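The scene picture shows the wood box near (222,222) with dapping block, nylon and jar (near to far), the swage block at (359,250), the bottle at (173,160) and the brush at (453,270). The wrist picture shows dapping (208,303), nylon (266,310), jar (318,326) and far box corners at (180,256) and (354,280).

Run:
```python
from h import *
K=load("pics/wrist0.png")
for n,u,v,z in[("corNW",180,256,24),("corNE",354,280,24),("dap",208,310,56),("nyl",265,318,56),("jar",319,327,56)]: print(n,pt(K,u,v,z).round(1))
K=load("pics/scene0.png")
for n,u,v,z in[("swage top",358,242,56),("bottle top",171,144,100),("brush",453,285,10),("jar",206,223,56),("dap",237,190,56),("tray base far",207,249,0),("hamL",185,274,10),("hamR",283,303,10)]: print(n,pt(K,u,v,z).round(1))
```

```text
corNW [515.9 -90.1  24. ]
corNE [ 706.3 -119.7   24. ]
dap [ 549.3 -136.4   56. ]
nyl [ 608.5 -146.2   56. ]
jar [ 665.5 -157.5   56. ]
swage top [593.3 173.1  56. ]
bottle top [ 484.2 -351.1  100. ]
brush [592.7 380.4  10. ]
jar [ 665.5 -154.3   56. ]
dap [ 536.8 -142.    56. ]
tray base far [ 690.1 -144.9    0. ]
hamL [ 779.7 -146.8   10. ]
hamR [769.8  74.1  10. ]
```

View pics/side0.png

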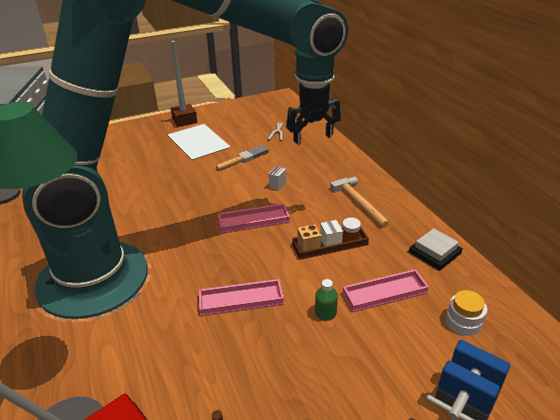

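Side picture: box row at (333,237), swage at (277,178), bottle (326,300). Both cameras agree on the row: box centre is about (606,-138), yaw about -9°. Next I go over the box with the fingers turned across it for a close look.

```bash
python3 -m jog '[{"linear":[-46,-7,0],"rot":[0,0,0],"gripper":0},{"linear":[-46,-7,0],"rot":[0,0,0],"gripper":0},{"linear":[-46,-6,0],"rot":[0,0,0],"gripper":0},{"linear":[0,0,0],"rot":[0,0,-10.2],"gripper":0},{"linear":[0,0,0],"rot":[0,0,-10.2],"gripper":0},{"linear":[0,0,0],"rot":[0,0,-10.2],"gripper":0},{"linear":[0,0,0],"rot":[0,0,-10.2],"gripper":0},{"linear":[0,0,0],"rot":[0,0,-10.2],"gripper":0},{"linear":[0,0,0],"rot":[0,0,-10.2],"gripper":0},{"linear":[0,0,0],"rot":[0,0,-10.2],"gripper":0},{"linear":[0,0,0],"rot":[0,0,-9.8],"gripper":0},{"linear":[0,0,0],"rot":[0,0,0],"gripper":0}]'
python3 - <<'E'
from h import *
snap("wrist","pics/w1.png")
a=cv2.imread("pics/w1.png");cv2.imwrite("pics/w1b.png",cv2.resize(a,(800,600),interpolation=cv2.INTER_CUBIC))
E
```

```text
t: 1.65
eef_pos: [604.8, -138.1, 231.0]
tcp_rot: [-0.243, -3.132, -0.0]
wrist_force: [-0.2, -0.7, -0.5]
finger_gap: 1.003
grasp_force: 0.0
```

View pics/w1b.png

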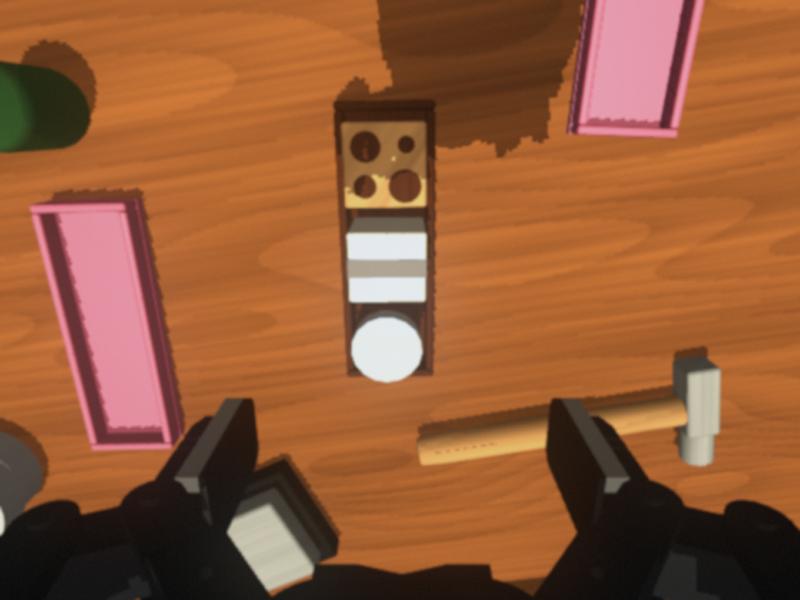

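Wrist close-up (800x600 scale): rim corners (335,101), (434,100), (348,376), (432,376). Dapping top spans rows 122–208, nylon top 232–303, and the jar lid is centred on (386,348).

Run:
```python
from h import *
K=load("pics/w1.png"); q=lambda u,v,z: pt(K,(u+.5)*.7-.5,(v+.5)*.7-.5,z)
c=[q(*p,24) for p in[(335,101),(434,100),(348,376),(432,376)]]
for p in c: print(p.round(1))
C=sum(c)/4; d=(c[2]+c[3]-c[0]-c[1])/2; y=np.arctan2(d[1],d[0]);print("len",np.linalg.norm(d[:2]),"w",np.linalg.norm(c[0]-c[1]),np.linalg.norm(c[2]-c[3]),"C",C,"yaw",np.degrees(y))
u=np.array([np.cos(y),np.sin(y)]);n=np.array([-u[1],u[0]])
for nm,a,b in[("dap near",340,122),("dap farL",345,208),("dap farR",426,206),("dap nearR",426,122),("nyl nL",347,234),("nyl nR",426,233),("nyl fL",350,302),("nyl fR",425,302),("jar",386,347),("jarL",351,347),("jarR",422,347)]:
    p=q(a,b,56)[:2];print(nm,p.round(1),"box",((p-C[:2])@u).round(1),((p-C[:2])@n).round(1))
```

```text
[ 503.8 -164.3   24. ]
[ 512.9 -101.7   24. ]
[ 698. -193.   24.]
[ 707.9 -129.5   24. ]
len 196.6674041380052 w 63.28144082337371 64.21509446194021 C [ 605.65279362 -147.10657618   24.        ] yaw -8.271836723839579
dap near [ 517.3 -160. ] box -85.6 -25.4
dap farL [ 567.3 -166.6] box -35.2 -24.9
dap farR [ 573.8 -116.8] box -35.9 25.4
dap nearR [ 525.1 -110. ] box -85.1 25.1
nyl nL [ 583.5 -168.5] box -18.8 -24.4
nyl nR [ 590.6 -119.2] box -18.9 25.5
nyl fL [ 628.6 -175.1] box 26.7 -24.4
nyl fR [ 636.2 -126.2] box 27.2 25.0
jar [ 664.3 -157. ] box 59.4 -1.4
jarL [ 660.6 -180.5] box 59.2 -25.2
jarR [ 668.1 -132.8] box 59.7 23.1
```

```bash
python3 -m jog '[{"linear":[29,-4.5,0],"rot":[0,0,-0.5],"gripper":0},{"linear":[29,-4.5,0],"rot":[0,0,0],"gripper":0},{"linear":[0,0,50],"rot":[0,0,0],"gripper":0},{"linear":[0,0,50],"rot":[0,0,0],"gripper":0},{"linear":[0,0,40],"rot":[0,0,0],"gripper":0},{"linear":[0,0,30],"rot":[0,0,0],"gripper":0},{"linear":[0,0,20],"rot":[0,0,0],"gripper":0},{"linear":[0,0,16],"rot":[0,0,0],"gripper":0},{"linear":[0,0,0],"rot":[0,0,0],"gripper":0},{"linear":[0,0,0],"rot":[0,0,0],"gripper":0}]'
python3 -m jog '[{"linear":[0,0,0],"rot":[0,0,0],"gripper":60},{"linear":[0,0,0],"rot":[0,0,0],"gripper":80},{"linear":[0,0,0],"rot":[0,0,0],"gripper":100},{"linear":[0,0,0],"rot":[0,0,0],"gripper":120},{"linear":[0,0,0],"rot":[0,0,0],"gripper":140},{"linear":[0,0,0],"rot":[0,0,0],"gripper":140},{"linear":[0,0,0],"rot":[0,0,0],"gripper":140},{"linear":[0,0,0],"rot":[0,0,0],"gripper":140}]'
```

```text
t: 2.95
eef_pos: [546.7, -138.3, 26.0]
tcp_rot: [0.229, 3.132, -0.0]
wrist_force: [0.4, 0.3, 0.3]
finger_gap: 0.999
grasp_force: 0.0
t: 3.95
eef_pos: [546.5, -138.5, 25.8]
tcp_rot: [0.228, 3.133, -0.001]
wrist_force: [-1.5, -0.4, 7.5]
finger_gap: 0.576
grasp_force: 62.7
```

Gripped at 49 mm, held on the floor. Now I slide along +box x, which is tool -x.

```bash
python3 -m jog '[{"linear":[-5,0,0],"rot":[0,0,0],"gripper":140},{"linear":[-5,0,0],"rot":[0,0,0],"gripper":140},{"linear":[-5,0,0],"rot":[0,0,0],"gripper":140},{"linear":[-5,0,0],"rot":[0,0,0],"gripper":140},{"linear":[-5,0,0],"rot":[0,0,0],"gripper":140},{"linear":[-3,0,0],"rot":[0,0,0],"gripper":140},{"linear":[-3,0,0],"rot":[0,0,0],"gripper":140},{"linear":[0,0,0],"rot":[0,0,0],"gripper":140}]'
python3 -m jog '[{"linear":[-2,0,0],"rot":[0,0,0],"gripper":140},{"linear":[0,0,0],"rot":[0,0,0],"gripper":140}]'
```

```text
t: 4.95
eef_pos: [576.1, -142.8, 25.8]
tcp_rot: [-0.228, -3.131, 0.0]
wrist_force: [-12.0, 1.1, 16.7]
finger_gap: 0.58
grasp_force: 64.1
t: 5.2
eef_pos: [577.7, -143.1, 25.8]
tcp_rot: [-0.228, -3.131, 0.0]
wrist_force: [-14.6, 1.9, 20.2]
finger_gap: 0.579
grasp_force: 64.5
```

```bash
for i in 1 ; do python3 -m jog '[{"linear":[-1.5,0,0],"rot":[0,0,0],"gripper":140},{"linear":[0,0,0],"rot":[0,0,0],"gripper":140}]'
python3 -m jog '[{"linear":[-1.5,0,0],"rot":[0,0,0],"gripper":140},{"linear":[0,0,0],"rot":[0,0,0],"gripper":140}]'; done
```

```text
t: 5.45
eef_pos: [579.2, -143.3, 25.8]
tcp_rot: [-0.228, -3.131, 0.0]
wrist_force: [-14.5, 1.8, 21.1]
finger_gap: 0.579
grasp_force: 64.5
t: 5.7
eef_pos: [580.6, -143.5, 25.8]
tcp_rot: [-0.228, -3.13, 0.0]
wrist_force: [-15.0, 2.4, 21.2]
finger_gap: 0.574
grasp_force: 64.6
```

```bash
python3 -m jog '[{"linear":[-1.5,0,0],"rot":[0,0,0],"gripper":140},{"linear":[0,0,0],"rot":[0,0,0],"gripper":140}]'
python3 - <<'E'
from h import *
snap("side","pics/s2.png");a=cv2.imread("pics/s2.png")
cv2.imwrite("pics/s2b.png",cv2.resize(a[190:280,275:395],(800,600),interpolation=cv2.INTER_CUBIC))
E
```

```text
t: 5.95
eef_pos: [582.0, -143.7, 25.8]
tcp_rot: [-0.228, -3.13, 0.0]
wrist_force: [-15.0, 2.1, 20.7]
finger_gap: 0.578
grasp_force: 64.6
```

View pics/s2b.png

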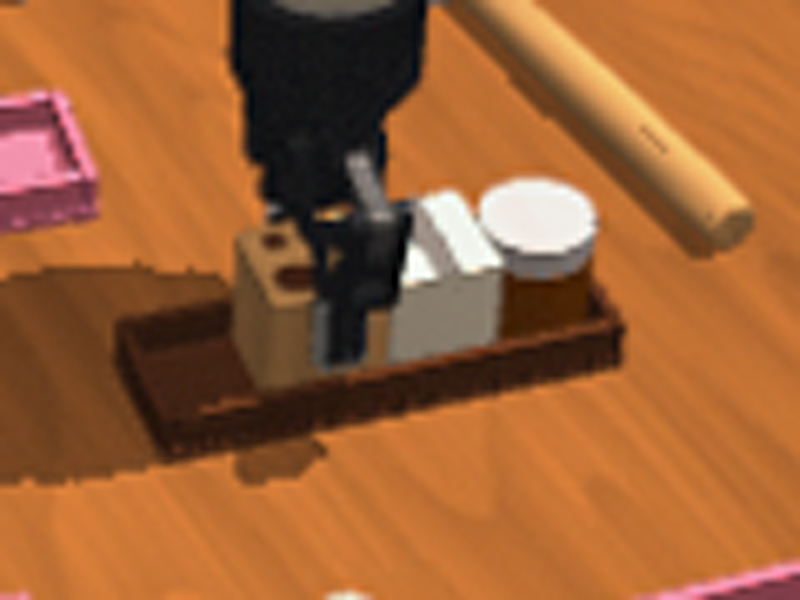

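The side crop shows the three pieces together towards the far end, with the jar by the end wall at (590,290) and the fingers a little off-centre on the dapping block. I open, rise and check.

```bash
python3 -m jog '[{"linear":[0,0,0],"rot":[0,0,0],"gripper":60},{"linear":[0,0,0],"rot":[0,0,0],"gripper":0},{"linear":[0,0,0],"rot":[0,0,0],"gripper":0},{"linear":[0,0,0],"rot":[0,0,0],"gripper":0},{"linear":[0,0,-30],"rot":[0,0,0],"gripper":0},{"linear":[0,0,-50],"rot":[0,0,0],"gripper":0},{"linear":[0,0,-50],"rot":[0,0,0],"gripper":0},{"linear":[0,0,-45],"rot":[0,0,0],"gripper":0},{"linear":[0,0,0],"rot":[0,0,0],"gripper":0},{"linear":[0,0,0],"rot":[0,0,0],"gripper":0}]'
python3 - <<'E'
from h import *
snap("wrist","pics/w3.png")
a=cv2.imread("pics/w3.png");cv2.imwrite("pics/w3b.png",cv2.resize(a,(800,600),interpolation=cv2.INTER_CUBIC))
E
```

```text
t: 7.25
eef_pos: [583.0, -143.7, 199.7]
tcp_rot: [-0.227, -3.133, 0.0]
wrist_force: [0.0, 0.0, -0.1]
finger_gap: 1.001
grasp_force: 0.0
```

View pics/w3b.png

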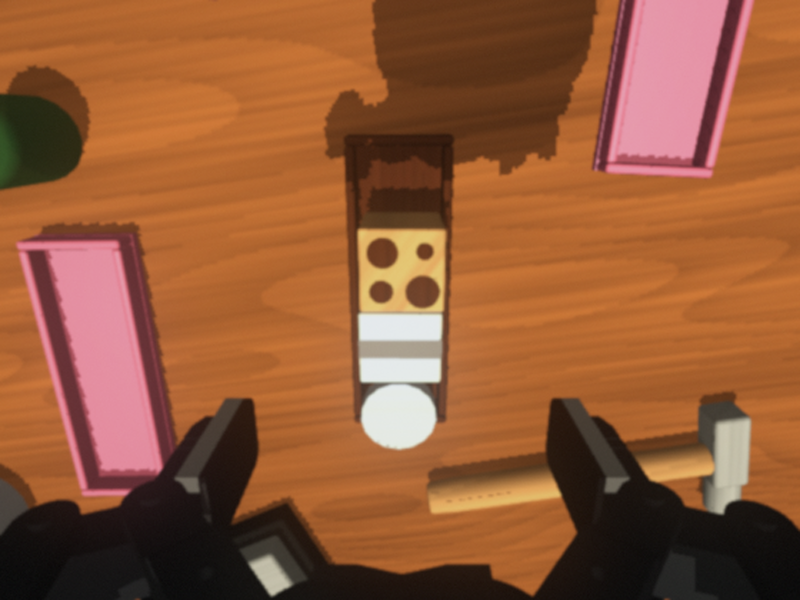

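Wrist picture: the three pieces touch. Dapping top spans rows 229–312, nylon 314–382, the jar is centred on (398,416), and the free space is at the near end with rim corners (346,136), (453,136).

Run:
```python
from h import *
K=load("pics/w3.png"); q=lambda u,v,z: pt(K,(u+.5)*.7-.5,(v+.5)*.7-.5,z)
c=[q(*p,24) for p in[(346,136),(453,136),(356,421),(445,421)]]
C=sum(c)/4; d=(c[2]+c[3]-c[0]-c[1])/2; y=np.arctan2(d[1],d[0]);print("len",np.linalg.norm(d[:2]),"C",C,"yaw",np.degrees(y))
u=np.array([np.cos(y),np.sin(y)]);n=np.array([-u[1],u[0]])
for nm,a,b in[("dap nL",358,229),("dap nR",446,228),("dap farL",360,312),("dap farR",445,312),("nyl fL",360,382),("nyl fR",441,382),("jar",398,416)]:
    p=q(a,b,56)[:2];print(nm,p.round(1),"box",((p-C[:2])@u).round(1),((p-C[:2])@n).round(1))
print("inner wall near",[((q(a,b,24)[:2]-C[:2])@u).round(1) for a,b in[(360,146),(440,146)]])
```

```text
len 195.41530157152835 C [ 605.22736571 -146.85970998   24.        ] yaw -8.17671129803526
dap nL [ 554.  -163.3] box -48.3 -23.6
dap nR [ 560.7 -113.9] box -48.8 26.3
dap farL [ 603.7 -170.8] box 1.9 -23.9
dap farR [ 611.1 -120.4] box 2.0 27.0
nyl fL [ 650.  -178.8] box 48.9 -25.2
nyl fR [ 657.4 -128.4] box 49.0 25.7
jar [ 677.8 -158.8] box 73.5 -1.5
inner wall near [np.float64(-92.1), np.float64(-91.9)]
```

Tight: 3 mm bias explained by calibration. The target centre for the swage block is about (535,-137). Next I look at the swage block.

```bash
python3 -m jog '[{"linear":[5,45,0],"rot":[0,0,0],"gripper":0},{"linear":[5,45,0],"rot":[0,0,0],"gripper":0},{"linear":[5,45,0],"rot":[0,0,0],"gripper":0},{"linear":[5,45,0],"rot":[0,0,0],"gripper":0},{"linear":[5,45,0],"rot":[0,0,0],"gripper":0},{"linear":[5,45,0],"rot":[0,0,0],"gripper":0},{"linear":[5,45,0],"rot":[0,0,0],"gripper":0},{"linear":[0,0,0],"rot":[0,0,0],"gripper":0},{"linear":[0,0,0],"rot":[0,0,0],"gripper":0}]'
python3 - <<'E'
from h import *
snap("wrist","pics/w4.png")
a=cv2.imread("pics/w4.png");cv2.imwrite("pics/w4b.png",cv2.resize(a,(800,600),interpolation=cv2.INTER_CUBIC))
E
```

```text
t: 8.43
eef_pos: [593.9, 172.5, 199.1]
tcp_rot: [-0.227, -3.132, 0.001]
wrist_force: [-0.6, -0.7, -0.0]
finger_gap: 1.002
grasp_force: 0.0
```

View pics/w4b.png

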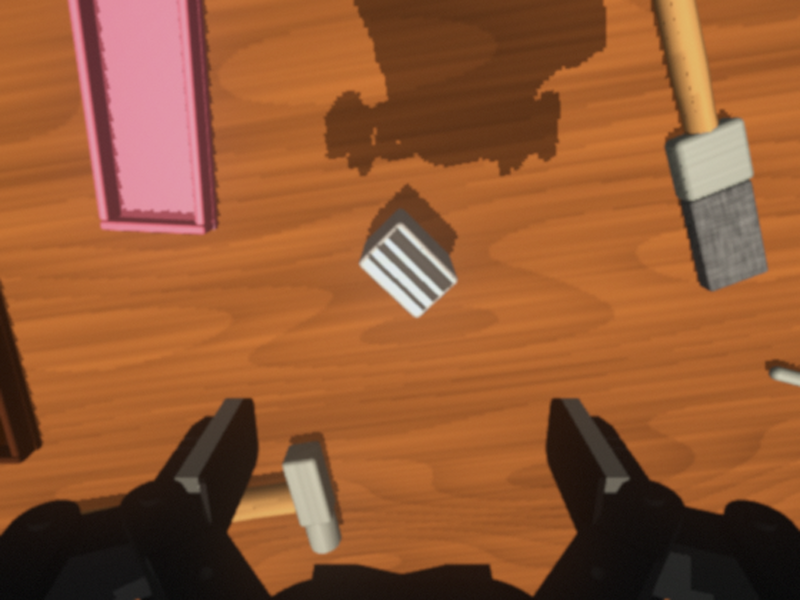

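The swage top has corners at about (360,265), (402,222), (457,281), (416,319), with the grooves running from upper left to lower right.

Run:
```python
from h import *
K=load("pics/w4.png"); q=lambda u,v,z: pt(K,(u+.5)*.7-.5,(v+.5)*.7-.5,z)[:2]
A,B,D,E=[q(*p,56) for p in[(360,265),(402,222),(457,281),(416,319)]]
print(A,B,D,E)
g=(D-B+E-A)/2;s=(B-A+D-E)/2
print("len",np.linalg.norm(g),np.linalg.norm(s),"groove yaw",np.degrees(np.arctan2(g[1],g[0])),"short",np.degrees(np.arctan2(s[1],s[0])))
C=(A+B+D+E)/4;print("C",C)
st=ctrl.get_state();M=R.from_rotvec(st["tcp_rot"]).as_matrix()
print("tool y yaw",np.degrees(np.arctan2(M[1,1],M[0,1])),"delta tool",M.T@np.r_[C-st["eef_pos"][:2],0],st["joint_positions"])
```

```text
[585.5499305  150.28523743] [564.2759731  177.95838394] [603.28898766 204.7802275 ] [623.4554724  177.81644322]
len 47.09224538210539 34.28740457949883 groove yaw 35.246218501378905 short 127.17920550547665
C [594.14259092 177.71007302]
tool y yaw 81.64548458341726 delta tool [ 7.82741045e-01  5.73241506e+00 -4.89532350e-03] [-0.08380492  0.45719313 -0.32990523  1.65239684  0.16485857  1.06105151
  0.96184538]
```

```bash
python3 -m jog '[{"linear":[0.8,5.7,0],"rot":[0,0,0],"gripper":0},{"linear":[0,0,30],"rot":[0,0,9],"gripper":0},{"linear":[0,0,30],"rot":[0,0,9],"gripper":0},{"linear":[0,0,30],"rot":[0,0,9],"gripper":0},{"linear":[0,0,10],"rot":[0,0,9],"gripper":0},{"linear":[0,0,0],"rot":[0,0,9.4],"gripper":0},{"linear":[0,0,0],"rot":[0,0,0],"gripper":0},{"linear":[0,0,30],"rot":[0,0,0],"gripper":0},{"linear":[0,0,25],"rot":[0,0,0],"gripper":0},{"linear":[0,0,15],"rot":[0,0,0],"gripper":0},{"linear":[0,0,7],"rot":[0,0,0],"gripper":0},{"linear":[0,0,0],"rot":[0,0,0],"gripper":0}]'
python3 -m jog '[{"linear":[0,0,0],"rot":[0,0,0],"gripper":60},{"linear":[0,0,0],"rot":[0,0,0],"gripper":80},{"linear":[0,0,0],"rot":[0,0,0],"gripper":100},{"linear":[0,0,0],"rot":[0,0,0],"gripper":120},{"linear":[0,0,0],"rot":[0,0,0],"gripper":140},{"linear":[0,0,0],"rot":[0,0,0],"gripper":255},{"linear":[0,0,0],"rot":[0,0,0],"gripper":255},{"linear":[0,0,0],"rot":[0,0,0],"gripper":255}]'
```

```text
t: 9.98
eef_pos: [594.4, 178.8, 23.4]
tcp_rot: [-1.418, -2.803, -0.0]
wrist_force: [-0.7, -0.6, 0.0]
finger_gap: 0.997
grasp_force: 0.0
t: 10.98
eef_pos: [594.3, 178.7, 23.8]
tcp_rot: [1.419, 2.803, -0.0]
wrist_force: [-3.5, -2.2, 7.9]
finger_gap: 0.572
grasp_force: 62.9
```

```bash
python3 -m jog '[{"linear":[0,0,-10],"rot":[0,0,0],"gripper":255},{"linear":[0,0,-30],"rot":[0,0,0],"gripper":255},{"linear":[0,0,-40],"rot":[0,0,0],"gripper":255},{"linear":[0,0,-20],"rot":[0,0,-9],"gripper":255},{"linear":[0,0,0],"rot":[0,0,-9],"gripper":255},{"linear":[0,0,0],"rot":[0,0,-9],"gripper":255},{"linear":[0,0,0],"rot":[0,0,-9],"gripper":255},{"linear":[0,0,0],"rot":[0,0,-9.3],"gripper":255},{"linear":[1.8,-25,0],"rot":[0,0,0],"gripper":255},{"linear":[1.8,-45,0],"rot":[0,0,0],"gripper":255},{"linear":[1.8,-50,0],"rot":[0,0,0],"gripper":255},{"linear":[1.8,-50,0],"rot":[0,0,0],"gripper":255},{"linear":[1.8,-50,0],"rot":[0,0,0],"gripper":255},{"linear":[1.8,-50,0],"rot":[0,0,0],"gripper":255},{"linear":[1.8,-31,0],"rot":[0,0,0],"gripper":255},{"linear":[0,-20,0],"rot":[0,0,0],"gripper":255},{"linear":[0,0,0],"rot":[0,0,0],"gripper":255},{"linear":[0,0,0],"rot":[0,0,0],"gripper":255}]'
python3 - <<'E'
from h import *
snap("wrist","pics/w5.png")
a=cv2.imread("pics/w5.png");cv2.imwrite("pics/w5b.png",cv2.resize(a,(800,600),interpolation=cv2.INTER_CUBIC))
E
```

```text
t: 13.22
eef_pos: [535.1, -136.1, 123.5]
tcp_rot: [0.229, 3.133, 0.0]
wrist_force: [0.5, 0.5, -2.9]
finger_gap: 0.576
grasp_force: 63.1
```

View pics/w5b.png

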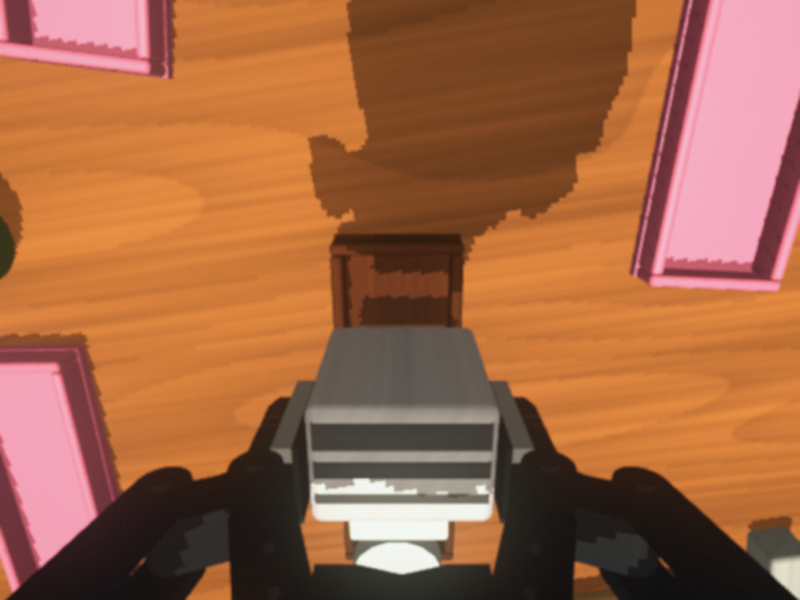

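Wrist picture: the held block sits square. Its top face spans columns 309–497 and rows 421–519, and its bottom near edge is row 327. The near rim corners of the box are at (332,236) and (462,236).

Run:
```python
from h import *
K=load("pics/w5.png"); q=lambda u,v,z: pt(K,(u+.5)*.7-.5,(v+.5)*.7-.5,z)[:2]
y=np.radians(-8.4);u=np.array([np.cos(y),np.sin(y)]);n=np.array([-u[1],u[0]]);C=np.array([605.4,-147])
for nm,a,b,z in[("rimL",332,236,24),("rimR",462,236,24),("innL",344,255,24),("innR",452,255,24),("topnL",309,419,155.7),("topnR",497,419,155.7),("topfL",312,520,155.7),("topfR",493,520,155.7),("botL",330,327,99.7),("botR",472,327,99.7)]:
    p=q(a,b,z);print(nm,p.round(1),((p-C)@u).round(1),((p-C)@n).round(1))
print("tcp",((ctrl.get_state()["eef_pos"][:2]-C)@u),((ctrl.get_state()["eef_pos"][:2]-C)@n))
```

```text
rimL [ 499.5 -163.6] -102.4 -31.9
rimR [ 508.6 -101.7] -102.4 30.6
innL [ 509.6 -159.6] -93.0 -26.5
innR [ 517.2 -107.6] -93.0 26.1
topnL [ 518.6 -156. ] -84.6 -21.5
topnR [ 525.4 -109.7] -84.6 25.2
topfL [ 549.4 -161.5] -53.3 -22.6
topfR [ 556.5 -113.4] -53.3 26.1
botL [ 516.6 -157.8] -86.3 -23.6
botR [ 523.9 -108.4] -86.3 26.3
tcp -71.11609570124054 0.7038336700839769
```

The block is centred within about 1 mm. I shift slightly and lower in stages while watching the force.

```bash
python3 -m jog '[{"linear":[0.7,-0.9,20],"rot":[0,0,0],"gripper":255},{"linear":[0,0,15],"rot":[0,0,0],"gripper":255},{"linear":[0,0,7],"rot":[0,0,0],"gripper":255},{"linear":[0,0,5],"rot":[0,0,0],"gripper":255},{"linear":[0,0,5],"rot":[0,0,0],"gripper":255},{"linear":[0,0,0],"rot":[0,0,0],"gripper":255}]'
python3 -m jog '[{"linear":[0,0,5],"rot":[0,0,0],"gripper":255},{"linear":[0,0,5],"rot":[0,0,0],"gripper":255},{"linear":[0,0,5],"rot":[0,0,0],"gripper":255},{"linear":[0,0,4],"rot":[0,0,0],"gripper":255},{"linear":[0,0,0],"rot":[0,0,0],"gripper":255}]'
```

```text
t: 14.02
eef_pos: [534.0, -137.7, 71.2]
tcp_rot: [-0.23, -3.133, 0.0]
wrist_force: [-0.3, -0.5, -2.4]
finger_gap: 0.576
grasp_force: 63.1
t: 14.65
eef_pos: [533.9, -137.6, 51.9]
tcp_rot: [-0.23, -3.132, -0.0]
wrist_force: [-0.5, 0.8, -4.0]
finger_gap: 0.578
grasp_force: 63.1
```

```bash
python3 -m jog '[{"linear":[0,0,3],"rot":[0,0,0],"gripper":255},{"linear":[0,0,3],"rot":[0,0,0],"gripper":255},{"linear":[0,0,3],"rot":[0,0,0],"gripper":255},{"linear":[0,0,0],"rot":[0,0,0],"gripper":255}]'
python3 -m jog '[{"linear":[0,0,3],"rot":[0,0,0],"gripper":255},{"linear":[0,0,3],"rot":[0,0,0],"gripper":255},{"linear":[0,0,3],"rot":[0,0,0],"gripper":255},{"linear":[0,0,2],"rot":[0,0,0],"gripper":255},{"linear":[0,0,0],"rot":[0,0,0],"gripper":255}]'
```

```text
t: 15.15
eef_pos: [533.9, -137.7, 43.0]
tcp_rot: [-0.23, -3.133, -0.0]
wrist_force: [-0.6, 0.2, -2.4]
finger_gap: 0.574
grasp_force: 63.1
t: 15.78
eef_pos: [534.0, -137.7, 32.1]
tcp_rot: [-0.23, -3.133, -0.0]
wrist_force: [-0.4, 0.2, -3.3]
finger_gap: 0.575
grasp_force: 63.1
```

It went in without contact, with the bottom about 2 mm above the floor. Now I seat it, release and rise.

```bash
python3 -m jog '[{"linear":[0,0,1.5],"rot":[0,0,0],"gripper":255},{"linear":[0,0,1],"rot":[0,0,0],"gripper":255},{"linear":[0,0,0],"rot":[0,0,0],"gripper":255}]'
python3 -m jog '[{"linear":[0,0,0],"rot":[0,0,0],"gripper":60},{"linear":[0,0,0],"rot":[0,0,0],"gripper":0},{"linear":[0,0,0],"rot":[0,0,0],"gripper":0},{"linear":[0,0,0],"rot":[0,0,0],"gripper":0},{"linear":[0,0,0],"rot":[0,0,0],"gripper":0},{"linear":[0,0,-20],"rot":[0,0,0],"gripper":0},{"linear":[0,0,-50],"rot":[0,0,0],"gripper":0},{"linear":[0,0,-50],"rot":[0,0,0],"gripper":0},{"linear":[0,0,-50],"rot":[0,0,0],"gripper":0},{"linear":[-20,0,0],"rot":[0,0,0],"gripper":0},{"linear":[0,0,0],"rot":[0,0,0],"gripper":0}]'
python3 - <<'E'
from h import *
snap("wrist","pics/w6.png");snap("side","pics/s6.png")
a=cv2.imread("pics/w6.png");b=cv2.imread("pics/s6.png")[190:280,275:395]
o=np.hstack([cv2.resize(a[40:360,160:400],(300,400)),cv2.resize(b,(500,400),interpolation=cv2.INTER_CUBIC)])
cv2.imwrite("pics/f6.png",o)
E
```

```text
t: 16.15
eef_pos: [534.1, -137.7, 29.8]
tcp_rot: [-0.23, -3.133, 0.0]
wrist_force: [-0.8, 0.6, -4.0]
finger_gap: 0.579
grasp_force: 63.3
t: 17.52
eef_pos: [554.6, -140.7, 200.1]
tcp_rot: [0.23, 3.132, -0.0]
wrist_force: [-0.8, 0.5, -1.1]
finger_gap: 1.0
grasp_force: 0.0
```

View pics/f6.png

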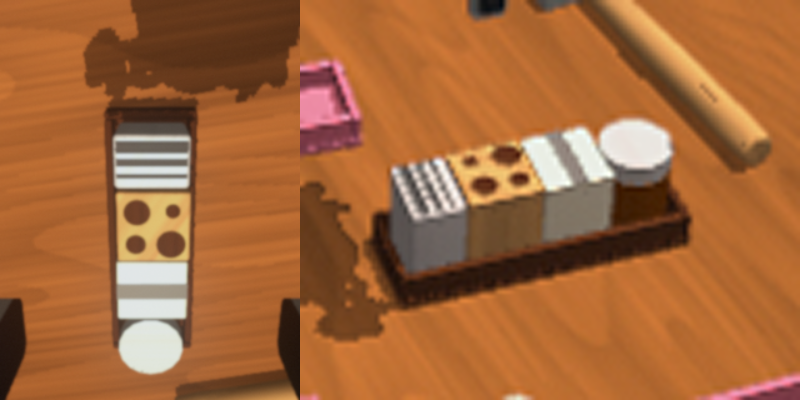

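The pictures show all four pieces upright in the box with level tops: swage (430,190), dapping (500,170), nylon (570,155) and jar (635,145). The hammer is where it was.

```bash
python3 -c "
from rig import ctrl
print(ctrl.hand_in())"
```

```text
the job is handed in; nothing more can be done
None
```

The job is handed in at about 17.6 s: I slid the three pieces together to the far end of the box and set the metal block upright in the gap, and the last pictures show all four standing level in it; the arm never went near the hammer, bottle or brush.

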